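# Fish out the lost thing and tuck the loaded tray under the riser

### The arm

A 6-joint arm with a two-finger parallel gripper is mounted at the origin on a cart in front of the work surface, level with it; the furniture and walls round the work are solid. World frame = base frame: x ahead of the robot, y to its left, z up, the work surface at z = 0. Lengths are in m, angles in rad, forces in N, time in s.
With the tool pointing down it reaches from about 0.3 to 0.875 m from the base axis. Payload 6.4 kg.
Tool frame: the origin (TCP) lies between the finger pads; the fingertips stand 25 mm ahead of it and the grasp point (between the pads) lies 6 mm ahead of it; z points along the fingers, y is the line along which they close (so a half turn about z gives the same grasp; the last joint's range is limited). The gripper opens to 85 mm and grips with 20 to 120 N. Pads are 22 mm wide; open, the fingers measure 114 mm over their backs; the gripper's body (76 mm by 85 mm) begins 54 mm behind the grasp point. The pads swing forward as they close: fully open they stand 13 mm farther back than shut.
Start: joints at [0.949, 0.181, 1.607, -0, 1.354, -0.206], TCP at [0.232, 0.526, 0.256] pointing down, gripper open.
Joint ranges: [-2.99, 2.99], [-0.89, 2.07], [0.3, 2.58], [-1.14, 4.28], [0, 2.63], [-3.12, 3.12]. Speed limits (rad/s): [2.57, 2.57, 3.01, 3.14, 3.14, 3.14].

### API

Orientations are given as a unit quaternion [w, x, y, z].
In Python, from bench import ctrl gives the robot as it stands.
- The arm moves only by the tool servo_tool, never from a script. Its argument "series" is text: rows parted by semicolons, each of 7 numbers parted by spaces: the gripper command: -1 is fully open, 1 is shut, values between are in proportion, then the shift along the tool's x, y, z in m, then the turn, a rotation vector about the tool's x, y, z in degrees. A call has 1 to 12 rows; each row is the pose to reach, as a shift and turn from the pose commanded when the call began, along the tool's axes at that moment; what a row does not reach only later rows make up. A row lasts 1/12 s, in which the tool goes at most 41.7 mm and 7.16 degrees, less where a joint would pass 70% of its speed; a pose out of reach is approached as far as the arm can. A call with a gripper value outside its range is refused whole. The fingers move at their own pace and stop on an object; the grip force is fixed at half the most. Time passes only in rows, so rows that repeat a pose let the fingers close. It gives the time, the measured TCP pose, the force, the opening and the grip force at its end, in the units of the state.
- ctrl.get_obs(): the state, without advancing time (a new reading comes with each control period).
- ctrl.camera(name): name is "side" or "top"; returns a dict with "img" (420x560x3 uint8, red, green, blue), "z_map" (420x560 float32, m along the optical axis (not along the pixel's ray), 0 where there is no reading), "fovy" (degrees; the focal length in pixels is half the picture's height over the tangent of half this angle, whatever the lens; pixels are square), "cx", "cy" (the principal point, pixels), "k1" (the pictures are not rectified: a ray, as slopes to the right and down, at radius r is drawn at 1 + k1 r^2 times it, then the intrinsics apply), "extrinsics" (4x4, takes a point from camera to world coordinates). Camera axes: x right, y down, z forward; pixel columns grow to the right and rows downward; lengths in m; the calibration is good to about 2 mm. A picture is of the moment at which its call begins.
- ctrl.hand_in(): hands the job in; it is judged then, once.
The state is a dict: "time_s": time; "q": joint angles; "dq": joint speeds; "joint_efforts": joint torques, N m; "eef_pos": TCP position; "eef_rot": TCP orientation; "wrist_force": force on the tool from outside, world axes, zero at the start; "torque": the same for the moment, N m; "opening": opening from 0.0 (shut) to 1.0 (fully open); "grasp_force": force on a finger pad.
Only numpy, scipy, OpenCV 4.12 (cv2) and the standard library are available. Lean on these libraries where they do the work, as an engineer would, in place of code of your own. Each camera call takes 0.05 s, during which the arm holds its last target. There are 200 camera calls.

### The job

Tidy this desk: one small thing has slipped under the low monitor riser; fish it out with the bent rod (do not reach under the board with the fingers), then lay the rod down flat on the open desk, well out of the way. Put that thing and the loose odds and ends you are given (tape measure, charger, tea light, as many as are there) flat in the low tray, then slide the tray along the desk, tab towards the robot, straight under the middle of the riser until its front wall is flush with the front edge of the board. Nothing may knock or scrape the board, and the standing glue stick stays where it is.

Things in the scene. Friction and masses are not known exactly. Their poses are not given: they have to be found in the camera images.
- riser: Fixed light-wood riser: board 180 deep (x), 300 wide (y), 16 thick, on two side panels and a closed back panel. Underside 65 above the desk, top 81. Inside: y -130 to +130, from the open front (x -90) to the back panel (x +73). Origin on the desk under the board's middle; x points into the gap, z up. A bottle and a brush are fixed on its back half. A 2 mm mat lies under its rear.
- riser_front (a point): Middle of the lower front edge of the riser's board, 65 above the desk, axes as riser: points with positive x here are under the board.
- riser_board: The board of the riser by itself, fixed to it; origin in the middle of its underside, 65 above the desk.
- tray: Loose low open grey tray, 140 deep (x), 210 wide (y), wall tops 34 high, walls 4 thick, inner floor 10 above the desk, on two runners that ride over the mat; 0.35 kg. Origin under its middle, x points to its back wall. Upright pull tab on its front (-x) wall: plate 14 thick (y), x -132 to -84, to 50 high, on a tongue 30 wide, 12 high. Pinch it from above, fingers closing along y.
- tray_tab (a point): Grip point in the tray's pull tab, 108 in front of the tray's origin (x -108) and 36 above the desk.
- tray_front (a point): Middle of the upper edge of the tray's front wall (outer face, x -70), 34 above the desk, axes as tray.
- rod: Loose bent rod, 0.16 kg, lying flat: black handle 85 long (x), 18 wide (y), 24 high; from its +x end a steel shaft 8 thick runs along x, 8 above the desk, to x +190, then bends square to the right: the foot ends at y -45, same height. Origin under the handle's middle, near the balance point; z up. Pinch the handle from above, fingers closing along y.
- rod_foot (a point): Middle of the rod's foot, 190 ahead of the handle's middle (x) and 22 to its right (-y), 8 above the desk.
- eraser: Loose vinyl eraser in a sleeve, 22 (x) by 52 (y) by 12 high; origin in the middle of its underside. Either this or the earbud case starts under the riser; the other is absent.
- earbud_case: Loose rounded earbud case, 46 (x) by 60 (y) by 25 high, lid fixed shut; origin in the middle of its underside. Either this or the eraser starts under the riser; the other is absent. (A like case at the far left end of the desk is scenery.)
- tape_measure: Loose pocket tape measure lying flat, 56 (x) by 58 (y, from -28 to +30) by 30 high; origin in the middle of its underside. May be absent.
- usb_charger: Loose USB wall charger, body 52 (x, from -35 to +17) by 52 (y) by 27 high, with two thin pins beyond x +17 (to +35) that touch nothing; origin on its underside. May be absent.
- tea_light: Loose tea light, a round cup 38 across and 15 high; origin in the middle of its underside. May be absent.
- glue_stick: Glue stick standing upright near the front edge of the desk, 27 across, 88 high; origin under its foot. A bystander.

How it is judged:
On the way, in this order (a step that is already met when the one before it is completed fails the run):
1. the foot of the rod is under the board (x of rod_foot in the frame of riser_front above 0.02 m and y of rod_foot in the frame of riser_front between -0.13 and 0.13 m), for 0.1 s.
2. the lost thing has been drawn out in front of the board (its middle 3 cm clear of the edge) (x of each of eraser, earbud_case in the frame of riser_front below -0.03 m), for 0.2 s.
3. everything lies in the tray (x of eraser in the frame of tray between -0.066 and 0.066 m and y of eraser in the frame of tray between -0.101 and 0.101 m and z of eraser in the frame of tray between -0.005 and 0.026 m and x of earbud_case in the frame of tray between -0.066 and 0.066 m and y of earbud_case in the frame of tray between -0.101 and 0.101 m and z of earbud_case in the frame of tray between -0.005 and 0.026 m and x of tape_measure in the frame of tray between -0.066 and 0.066 m and y of tape_measure in the frame of tray between -0.101 and 0.101 m and z of tape_measure in the frame of tray between -0.005 and 0.026 m and x of usb_charger in the frame of tray between -0.066 and 0.066 m and y of usb_charger in the frame of tray between -0.101 and 0.101 m and z of usb_charger in the frame of tray between -0.005 and 0.026 m and x of tea_light in the frame of tray between -0.066 and 0.066 m and y of tea_light in the frame of tray between -0.101 and 0.101 m and z of tea_light in the frame of tray between -0.005 and 0.026 m), for 0.3 s.
At the end, for the whole second after the job is handed in: Every thing present lies in the tray, origin under 26 mm above its foot; tray flat under the riser, front wall at most 10 mm before the board's edge, within 22 mm of the middle and 0.12 rad of straight; rod flat and still on the desk, clear of tray and riser; glue stick upright (all of step 3 and x of tray_front in the frame of riser_front above -0.01 m and y of tray_front in the frame of riser_front between -0.022 and 0.022 m and angle between the x axis of tray and the x axis of riser, either way round below 0.12 rad and height (world z) of tray below 0.006 m and linear speed of each of tray, rod below 0.01 m/s and height (world z) of rod below 0.015 m and angle between each of rod, glue_stick's own z axis and vertical below 0.2 rad and (x of rod_foot in the frame of riser_front below -0.01 m or y of rod_foot in the frame of riser_front above 0.18 m or y of rod_foot in the frame of riser_front below -0.18 m) and contact force between rod and tray below 0.2 N); the robot touches nothing.
It fails at once if anything pushes on the riser's board with more than 6 N (contact force between riser_board and anything else above 6 N).
It fails at once if the fingers touch the lost thing while it is still under the board ((contact force between the fingers and eraser above 0.5 N and x of eraser in the frame of riser_front above 0 m) or (contact force between the fingers and earbud_case above 0.5 N and x of earbud_case in the frame of riser_front above 0 m)).
It fails at once if the glue stick is moved more than 4 cm (distance of glue_stick from where it was at the start of the episode above 0.04 m).
It fails at once if the tray is lifted more than 2 cm off the desk (height (world z) of tray above 0.02 m).
Of eraser, earbud_case only 1 to 1 are there at a start; the rules pass over those that are not, and their reading is None.
Of tape_measure, usb_charger, tea_light only 2 to 3 are there at a start; the rules pass over those that are not, and their reading is None.
At some moment in a run one of tape_measure, usb_charger, tea_light may be knocked a few centimetres aside while the robot is not near it.
Once in a run the grip may slacken for a moment while it holds something.
It also fails if it takes over 208 s, if anything falls off the work surface, if the arm or the gripper's body presses on something with over 40 N, if the wrist force passes 120 N, or if a joint passes its speed limit or range.

## Working session

There is one attempt and no reset: what is moved stays moved. The work goes in short steps, Python scripts to look and compute and a tool call to move; the robot and the scene stay as the last step left them, time stands still between calls to the robot, and variables do not carry over. Pictures are saved under pics/ and viewed, at most 14 in all, crops included, and the job is handed in when it is done.

Besides the shell and the picture viewer there is one more tool, called after ">>>" as a command line: name --argument value ..., lists and objects as JSON in quotes. servo_tool: Moves the arm, as the interface text tells. Its arguments: {"type":"object","properties":{"series":{"type":"string"}},"required":["series"]}

```bash
ls; mkdir -p pics
cat > h.py <<'E'
import numpy as np, cv2
from bench import ctrl
from scipy.spatial.transform import Rotation as R
def cam(n):
    c=ctrl.camera(n); c['f']=210/np.tan(np.radians(c['fovy'])/2); return c
def rays(c,px):
    px=np.atleast_2d(px).astype(float)
    d=(px-[c['cx'],c['cy']])/c['f']; u=d.copy()
    for _ in range(20): u=d/(1+c['k1']*(u**2).sum(1,keepdims=True))
    return np.c_[u,np.ones(len(u))]
def onplane(c,px,z):
    E=c['extrinsics']; r=rays(c,px)@E[:3,:3].T; o=E[:3,3]
    return o+r*((z-o[2])/r[:,2])[:,None]
def cloud(c):
    v,u=np.mgrid[0:420,0:560]; r=rays(c,np.c_[u.ravel(),v.ravel()])
    p=r*c['z_map'].ravel()[:,None]; E=c['extrinsics']
    P=(p@E[:3,:3].T+E[:3,3]).reshape(420,560,3); P[c['z_map']==0]=np.nan; return P
def save(c,n): cv2.imwrite('pics/'+n,c['img'][:,:,::-1])
def st():
    o=ctrl.get_obs(); r=o['eef_rot']; M=R.from_quat([r[1],r[2],r[3],r[0]]).as_matrix()
    print('t',o['time_s'],'p',np.round(o['eef_pos'],4),'open',o['opening'],'gf',o['grasp_force'],'q',np.round(o['q'],2)); print(np.round(M,3)); return o,M
E
python3 - <<'E'
from h import *
st()
for n in('top','side'):
    c=cam(n); save(c,n+'0.png'); print(n,c['fovy'],c['k1'],np.round(c['extrinsics'],3).tolist())
    np.savez('/tmp/%s0.npz'%n,**c)
E
```

```text
pics
t 0.0 p [0.2319 0.5256 0.2554] open 0.9960702736029142 gf 0.0 q [ 0.95  0.18  1.61 -0.    1.35 -0.21]
[[-0.915  0.404 -0.001]
 [ 0.404  0.915 -0.001]
 [ 0.    -0.002 -1.   ]]
top 57.53037854228604 -0.07860483983600793 [[-0.026, -0.988, 0.153, 0.377], [-0.999, 0.029, 0.02, 0.009], [-0.024, -0.152, -0.988, 1.154], [0.0, 0.0, 0.0, 1.0]]
side 53.07500201708998 -0.015498207169698306 [[-0.974, -0.126, 0.186, 0.307], [-0.224, 0.507, -0.832, 1.116], [0.011, -0.852, -0.523, 0.777], [0.0, 0.0, 0.0, 1.0]]
```

View pics/top0.png

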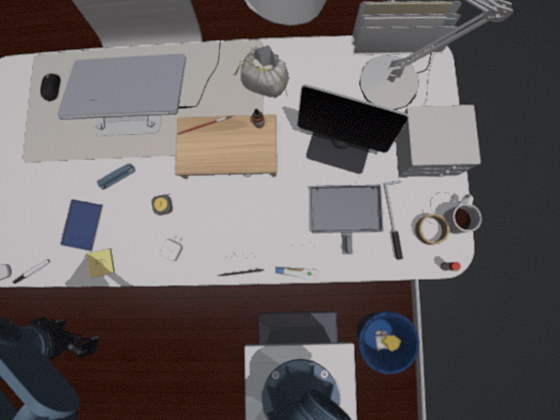

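View pics/side0.png

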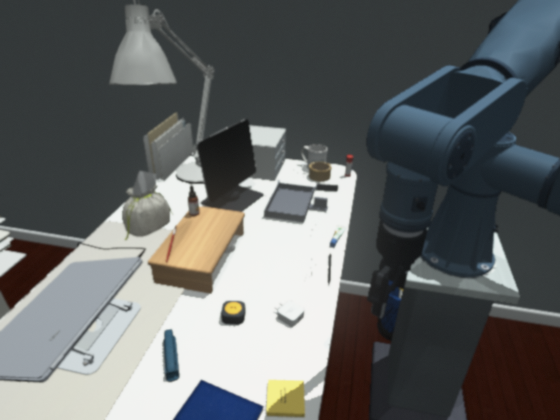

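The top view shows the riser at about (227,145), the tape measure (162,204), the charger (172,249), the tray (346,208) with its tab at (347,242), the rod handle (396,245) with its foot at (392,183) pointing left, and the glue stick (450,266). I see no tea light. The side view agrees, and nothing under the riser is obvious.

```bash
cat > m.py <<'E'
from h import *
import sys
def ld(n): return dict(np.load('/tmp/%s0.npz'%n))
def seg(c,P,box,zr,extra=None):
    m=(P[...,2]>zr[0])&(P[...,2]<zr[1])
    b=np.zeros(m.shape,bool); b[box[1]:box[3],box[0]:box[2]]=1
    m&=b
    if extra is not None: m&=extra
    return m
E
python3 - <<'E'
from m import *
c=ld('top');P=cloud(c)
def rep(n,box,zr):
    m=seg(c,P,box,zr); q=P[m]
    r=cv2.minAreaRect(q[:,:2].astype(np.float32)*1000)
    print(n,len(q),'med',np.round(np.median(q,0),4),'rect',[np.round(x,1) for x in r])
rep('riser',(165,105,290,185),(.07,.09))
rep('tape',(145,185,180,222),(.018,.04))
rep('chg',(155,232,190,265),(.016,.04))
rep('traywall',(300,178,390,235),(.027,.045))
rep('traytab',(335,235,360,256),(.04,.06))
rep('rodhandle',(385,228,405,262),(.015,.035))
rep('rodshaft',(380,176,400,228),(.006,.025))
rep('glue',(435,255,465,276),(.07,.1))
rep('anyodd',(215,180,300,262),(.006,.05))
print(np.nanmedian(P[225:235,200:215,2]))
big=cv2.resize(c['img'][165:285,120:260],None,fx=5,fy=5,interpolation=cv2.INTER_CUBIC)
s=ld('side')['img'][195:330,130:270]
cv2.imwrite('pics/crop1.png',np.hstack([cv2.resize(c['img'][160:280,140:290],(400,320),interpolation=cv2.INTER_CUBIC),cv2.resize(s,(400,320),interpolation=cv2.INTER_CUBIC)])[:,:,::-1])
E
```

```text
riser 5907 med [0.7361 0.202  0.0813] rect [array([758. , 216.2]), array([335. , 219.1]), np.float64(89.0)]
tape 345 med [0.5741 0.4038 0.0298] rect [array([574.8, 405.1]), array([58.5, 59.2]), np.float64(9.1)]
chg 306 med [0.4359 0.3722 0.0266] rect [array([444.1, 370.3]), array([53.1, 67.1]), np.float64(63.8)]
traywall 375 med [ 0.5489 -0.1657  0.0336] rect [array([ 545.7, -153.1]), array([208.4, 141.2]), np.float64(89.4)]
traytab 80 med [ 0.4381 -0.1529  0.0493] rect [array([ 438.6, -153.1]), array([12.4, 46.5]), np.float64(87.7)]
rodhandle 187 med [ 0.435  -0.2993  0.0238] rect [array([ 437.9, -299.5]), array([92.8, 19.5]), np.float64(8.2)]
rodshaft 173 med [ 0.564  -0.2861  0.0118] rect [array([ 565.4, -286.2]), array([ 48.6, 163.2]), np.float64(79.8)]
glue 87 med [ 0.3658 -0.4386  0.0881] rect [array([ 365.9, -441.4]), array([24.4, 22.3]), np.float64(88.2)]
anyodd 21 med [0.5457 0.1259 0.0064] rect [array([525.9, 121.2]), array([174.9, 243. ]), np.float64(85.5)]
-0.0001475798551278107
```

View pics/crop1.png

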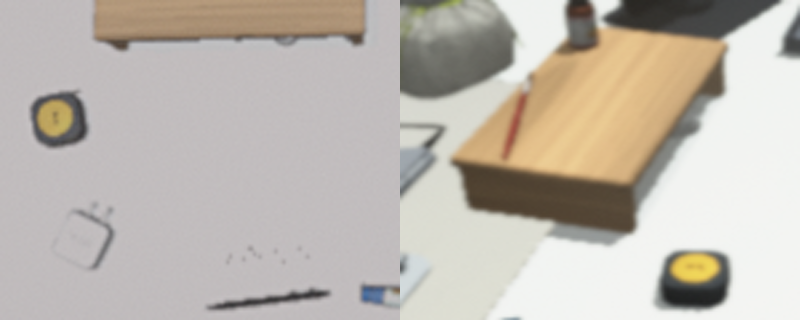

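The crops show a pale rounded thing just peeping out under the board's front edge, at about full-picture pixel (247,176). The side crop shows the same thing as a grey blob, so this is probably the earbud case. I'll measure it and the riser pose.

Run:
```python
from m import *
c=ld('top');P=cloud(c)
m=seg(c,P,(165,105,290,185),(.074,.088))
# front edge: for each column, largest row
pts=[]
for u in range(185,270):
    v=np.where(m[:,u])[0]
    if len(v): pts.append((u,v.max()+.5))
W=onplane(c,np.array(pts),.081); k=np.polyfit(W[:,1],W[:,0],1); res=W[:,0]-np.polyval(k,W[:,1]); ok=abs(res)<.004
k=np.polyfit(W[ok,1],W[ok,0],1); print('front x=%.4f+%.4f*y'%(k[1],k[0]),ok.sum(),len(ok))
for side in(0,1):
    e=[]
    for v in range(140,172):
        u=np.where(m[v])[0]; e.append((u.min()-.5 if side==0 else u.max()+.5,v))
    W=onplane(c,np.array(e),.081); print('side',side,np.round(np.median(W,0),4),np.round(np.polyfit(W[:,0],W[:,1],1),3))
for px in[(247,176),(242,176),(252,176)]: print(px,onplane(c,[px],.015).round(4))
s=ld('side'); Ps=cloud(s)
# things within gap below board height in front view from side
for n,PP in(('top',P),('side',Ps)):
    q=(PP[...,2]>.006)&(PP[...,2]<.05)&(PP[...,0]>.63)&(PP[...,0]<.72)&(PP[...,1]>.07)&(PP[...,1]<.33)
    print(n,q.sum()); 
    v,u=np.where(q); 
    for a,b in list(zip(u,v))[::max(1,len(u)//30)]: print(a,b,PP[b,a].round(3),(c if n=='top' else s)['img'][b,a])
# rod axis & tray axis
h=P[seg(c,P,(385,228,405,262),(.015,.035))]; sh=P[seg(c,P,(380,176,400,228),(.006,.025))]
sh=sh[sh[:,0]<.625]
k=np.polyfit(sh[:,0],sh[:,1],1); print('shaft',k, 'y at handle', np.polyval(k,h[:,0].mean()), 'handle x range',np.percentile(h[:,0],[2,98]),np.polyfit(h[:,0],h[:,1],1),'foot x max',P[seg(c,P,(380,176,400,228),(.006,.025))][:,0].max())
```

```text
front x=0.6462+0.0116*y 85 85
side 0 [0.7094 0.3464 0.081 ] [0.009 0.34 ]
side 1 [0.6986 0.0486 0.081 ] [-0.022  0.064]
(247, 176) [[0.6564 0.1429 0.015 ]]
(242, 176) [[0.6569 0.1583 0.015 ]]
(252, 176) [[0.6559 0.1275 0.015 ]]
top 29
242 174 [0.665 0.159 0.006] [128 126 126]
243 174 [0.66  0.154 0.026] [105 101 100]
244 174 [0.661 0.151 0.024] [107 103 103]
245 174 [0.661 0.148 0.024] [115 111 114]
246 174 [0.66  0.145 0.025] [119 116 117]
247 174 [0.661 0.142 0.022] [130 129 129]
248 174 [0.661 0.139 0.023] [141 140 141]
249 174 [0.66  0.136 0.023] [133 131 132]
250 174 [0.66  0.133 0.023] [115 111 113]
251 174 [0.662 0.13  0.017] [121 119 119]
244 175 [0.658 0.151 0.023] [129 129 131]
245 175 [0.659 0.149 0.019] [131 131 135]
246 175 [0.657 0.145 0.025] [137 137 139]
247 175 [0.657 0.142 0.025] [142 142 145]
248 175 [0.658 0.139 0.022] [138 139 142]
249 175 [0.658 0.136 0.02 ] [130 128 130]
250 175 [0.659 0.134 0.015] [135 134 137]
187 176 [0.663 0.329 0.014] [100  91  84]
238 176 [0.659 0.172 0.007] [190 190 191]
245 176 [0.657 0.149 0.015] [146 146 146]
246 176 [0.656 0.146 0.01
[... 1151 characters left out ...]
247 [0.668 0.159 0.02 ] [114 114 111]
232 247 [0.661 0.154 0.018] [120 121 119]
226 248 [0.675 0.168 0.022] [113 102  88]
229 248 [0.669 0.16  0.017] [109 111 107]
232 248 [0.661 0.153 0.013] [115 116 113]
226 249 [0.675 0.168 0.018] [107 101  91]
229 249 [0.668 0.163 0.015] [105 107 104]
232 249 [0.662 0.153 0.009] [112 113 110]
226 250 [0.676 0.167 0.014] [105 101  95]
229 250 [0.668 0.161 0.011] [105 105 102]
226 251 [0.675 0.169 0.011] [104 104  99]
229 251 [0.668 0.162 0.007] [110 112 108]
224 279 [0.642 0.284 0.006] [242 243 241]
shaft [-0.07442743 -0.2432674 ] y at handle -0.2755853173225341 handle x range [0.39419538 0.47433669] [ 0.13100997 -0.35597012] foot x max 0.6420366047236647
```

It is the earbud case (top about 25 mm), at roughly (0.69, 0.14), peeping out at x≈0.655. The riser front edge is at x≈0.6485, mid y≈0.1975, yaw≈-0.01. I'll plan the move to the rod handle.

```bash
cat >> h.py <<'E'
def go(x,y,z,psi=None):
    "shift/turn in tool axes from measured pose; psi = heading of tool y, deg"
    o=ctrl.get_obs(); r=o['eef_rot']; M=R.from_quat([r[1],r[2],r[3],r[0]]).as_matrix()
    d=M.T@(np.array([x,y,z])-o['eef_pos']); a=[0,0,0]
    if psi is not None:
        p=np.radians(psi); Y=np.array([np.cos(p),np.sin(p),0]); Z=np.array([0,0,-1.]); T=np.c_[np.cross(Y,Z),Y,Z]
        a=np.degrees(R.from_matrix(M.T@T).as_rotvec())
    print(np.round(d,4),np.round(a,2))
E
python3 - <<'E'
from m import *
c=ld('top')
P=cloud(c)
# handle = dark pixels, shaft per-row
g=c['img'].astype(int).sum(2)
for v in range(180,262,6):
    z=P[v,378:408,2]; u=378+np.where((z>.004)&(z<.04))[0]
    if len(u): print(v,u.min(),u.max(),P[v,u].mean(0).round(4))
h=P[seg(c,P,(385,228,405,262),(.018,.03))]; print(h.mean(0),len(h)); print(np.polyfit(h[:,0],h[:,1],1))
go(.435,-.2995,.12,97.7); go(.435,-.2995,.03,97.7)
E
```

```text
186 378 386 [ 0.6116 -0.266   0.0206]
192 378 387 [ 0.5939 -0.2679  0.0163]
198 378 404 [ 0.5749 -0.2741  0.0183]
204 378 390 [ 0.5568 -0.2691  0.0176]
210 378 401 [ 0.5388 -0.2792  0.0143]
216 379 392 [ 0.5202 -0.2694  0.0189]
222 378 406 [ 0.5024 -0.2758  0.0153]
228 378 394 [ 0.4844 -0.267   0.0177]
234 383 398 [ 0.4656 -0.2901  0.0199]
240 392 399 [ 0.4475 -0.2957  0.0201]
246 380 400 [ 0.4299 -0.2924  0.0209]
252 384 402 [ 0.4122 -0.2953  0.0185]
258 381 402 [ 0.3945 -0.2962  0.0192]
[ 0.43373024 -0.29926469  0.0237195 ] 179
[ 0.13057276 -0.35589805]
[-0.519  -0.6726  0.1364] [ -0.08  -0.04 -31.52]
[-0.5191 -0.6725  0.2264] [ -0.08  -0.04 -31.52]
```

>>> servo_tool --series "0 -0.25 -0.32 0.0 0 0 -15;0 -0.25 -0.32 0.0 0 0 -31.5;0 -0.25 -0.32 0.0 0 0 -31.5;0 -0.25 -0.32 0.0 0 0 -31.5;0 -0.25 -0.32 0.0 0 0 -31.5;0 -0.25 -0.32 0.0 0 0 -31.5;0 -0.25 -0.32 0.0 0 0 -31.5;0 -0.25 -0.32 0.0 0 0 -31.5;0 -0.25 -0.32 0.0 0 0 -31.5;0 -0.25 -0.32 0.0 0 0 -31.5;0 -0.25 -0.32 0.0 0 0 -31.5;0 -0.25 -0.32 0.0 0 0 -31.5"

```text
time_s: 1.1
eef_pos: [0.3323, 0.13, 0.2562]
eef_rot: [0.0, -0.063, 0.998, 0.0]
wrist_force: [0.4, 0.1, -0.1]
opening: 0.499
grasp_force: 0.0
```

```bash
python3 -c "
from h import *
st();go(.435,-.2995,.12,97.5)"
```

```text
t 1.1 p [0.3323 0.13   0.2562] open 0.4990594347387637 gf 0.0 q [ 0.04 -0.36  2.11  0.    1.4  -1.66]
[[-0.992 -0.126  0.   ]
 [-0.126  0.992  0.   ]
 [-0.     0.    -1.   ]]
[-0.0476 -0.439   0.1363] [ 0.    0.01 -0.25]
```

>>> servo_tool --series "0 -0.048 -0.439 0.136 0 0 0;0 -0.048 -0.439 0.136 0 0 0;0 -0.048 -0.439 0.136 0 0 0;0 -0.048 -0.439 0.136 0 0 0;0 -0.048 -0.439 0.136 0 0 0;0 -0.048 -0.439 0.136 0 0 0;0 -0.048 -0.439 0.136 0 0 0;0 -0.048 -0.439 0.136 0 0 0;0 -0.048 -0.439 0.136 0 0 0;0 -0.048 -0.439 0.136 0 0 0;0 -0.048 -0.439 0.136 0 0 0;0 -0.048 -0.439 0.136 0 0 0"

```text
time_s: 2.1
eef_pos: [0.4393, -0.2996, 0.1172]
eef_rot: [-0.001, -0.067, 0.998, 0.0]
wrist_force: [-0.4, -0.1, 0.5]
opening: 0.503
grasp_force: 0.0
```

```bash
python3 -c "
from h import *
st();go(.434,-.2993,.03,97.5)"
```

```text
t 2.1 p [ 0.4393 -0.2996  0.1172] open 0.5026877180420283 gf 0.0 q [-0.82  0.26  1.82 -0.    1.06 -2.53]
[[-0.991 -0.133 -0.001]
 [-0.133  0.991  0.   ]
 [ 0.001  0.001 -1.   ]]
[0.0051 0.001  0.0872] [ 0.04 -0.08  0.13]
```

>>> servo_tool --series "0 0.002 0 0.04 0 0 0;0 0.002 0 0.08 0 0 0;0 0.002 0 0.088 0 0 0;0 0.002 0 0.088 0 0 0;0 0.002 0 0.088 0 0 0;1 0.002 0 0.088 0 0 0;1 0.002 0 0.088 0 0 0;1 0.002 0 0.088 0 0 0;1 0.002 0 0.088 0 0 0;1 0.002 0 0.088 0 0 0;1 0.002 0 0.088 0 0 0;1 0.002 0 0.088 0 0 0"

```text
time_s: 3.1
eef_pos: [0.4378, -0.298, 0.0352]
eef_rot: [0.002, -0.067, 0.998, -0.002]
wrist_force: [0.4, 1.5, 7.1]
opening: 0.188
grasp_force: 59.7
```

>>> servo_tool --series "1 0 0 -0.03 0 0 0;1 0 0 -0.06 0 0 0;1 0 0 -0.09 0 0 0;1 0 0 -0.09 0 0 0"

```text
time_s: 3.43
eef_pos: [0.4391, -0.2997, 0.1298]
eef_rot: [0.004, -0.067, 0.998, -0.005]
wrist_force: [1.0, -1.3, -0.8]
opening: 0.193
grasp_force: 59.2
```

```bash
python3 -c "
from h import *
st();go(.40,.10,.12,90)"
```

```text
t 3.4333 p [ 0.4391 -0.2997  0.1298] open 0.19284669600895246 gf 59.24204170703888 q [-0.82  0.23  1.83  0.    1.07 -2.53]
[[-0.991 -0.134  0.009]
 [-0.134  0.991 -0.009]
 [-0.007 -0.01  -1.   ]]
[-0.0147  0.4015  0.0058] [-0.55  0.45  7.69]
```

>>> servo_tool --series "1 0.03 0.04 0 0 0 3;1 0.03 0.08 0 0 0 7.5;1 0.03 0.12 0 0 0 7.5;1 0.02 0.16 0 0 0 7.5;1 0 0.2 0 0 0 7.5;1 -0.01 0.24 0 0 0 7.5;1 -0.015 0.28 0 0 0 7.5;1 -0.015 0.32 0 0 0 7.5;1 -0.015 0.36 0 0 0 7.5;1 -0.015 0.40 0 0 0 7.5;1 -0.015 0.40 0 0 0 7.5;1 -0.015 0.40 0 0 0 7.5"

```text
time_s: 4.43
eef_pos: [0.3967, 0.1042, 0.1228]
eef_rot: [0.001, -0.005, 1.0, -0.0]
wrist_force: [1.1, -0.0, -1.5]
opening: 0.191
grasp_force: 59.4
```

```bash
python3 -c "
from h import *
st();go(.40,.235,.06,90)
c=cam('top');P=cloud(c);save(c,'top1.png')
m=(P[...,0]>.42)&(P[...,0]<.64)&(P[...,1]>-.05)&(P[...,1]<.19)&(P[...,2]>.05)&(P[...,2]<.16)
for a in np.arange(.44,.64,.01):
  q=P[m&(abs(P[...,0]-a)<.005)]
  if len(q): print(a.round(2),len(q),q[:,1].min().round(3),q[:,1].max().round(3),np.median(q,0).round(3))
"
```

```text
t 4.4333 p [0.3967 0.1042 0.1228] open 0.19143483547752535 gf 59.387887716293335 q [-0.03 -0.02  2.12  0.    1.04 -1.61]
[[-1.    -0.009  0.001]
 [-0.009  1.    -0.   ]
 [-0.001 -0.    -1.   ]]
[-0.0044  0.1308  0.0628] [-0.    0.07  0.52]
0.47 9 0.101 0.107 [0.47  0.104 0.099]
0.48 12 0.101 0.107 [0.48  0.104 0.097]
0.49 9 0.101 0.107 [0.489 0.104 0.099]
0.5 12 0.101 0.107 [0.5   0.104 0.098]
0.51 11 0.101 0.106 [0.509 0.103 0.099]
0.52 10 0.101 0.107 [0.52  0.104 0.097]
0.53 11 0.1 0.107 [0.529 0.103 0.099]
0.54 10 0.1 0.106 [0.54  0.103 0.097]
0.55 12 0.1 0.106 [0.55  0.103 0.098]
0.56 7 0.1 0.106 [0.56  0.103 0.098]
0.57 8 0.103 0.105 [0.57  0.104 0.099]
0.58 46 0.057 0.106 [0.58  0.086 0.099]
0.59 3 0.063 0.069 [0.585 0.066 0.095]
```

View pics/top1.png

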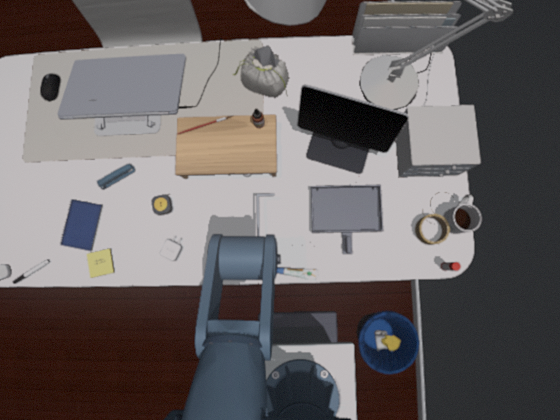

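The rod is held level and straight: shaft at y=0.104 and foot at x=0.581, 0.184 m ahead of the TCP. Next I move left, then lower.

>>> servo_tool --series "1 -0.004 0.04 0 0 0 0.5;1 -0.004 0.08 0 0 0 0.5;1 -0.004 0.11 0 0 0 0.5;1 -0.004 0.136 0 0 0 0.5;1 -0.004 0.136 0.02 0 0 0.5;1 -0.004 0.136 0.04 0 0 0.5;1 -0.004 0.136 0.06 0 0 0.5;1 -0.004 0.136 0.075 0 0 0.5;1 -0.004 0.136 0.083 0 0 0.5;1 -0.004 0.136 0.083 0 0 0.5"

```text
time_s: 5.32
eef_pos: [0.4025, 0.2366, 0.0396]
eef_rot: [0.0, 0.004, 1.0, -0.0]
wrist_force: [0.5, -0.0, 1.4]
opening: 0.192
grasp_force: 60.4
```

```bash
python3 -c "
from h import *
st();go(.575,.24,.04,90)
c=cam('top');P=cloud(c)
m=(P[...,0]>.42)&(P[...,0]<.64)&(P[...,1]>.1)&(P[...,1]<.3)&(P[...,2]>.006)&(P[...,2]<.05)
for a in np.arange(.5,.64,.01):
  q=P[m&(abs(P[...,0]-a)<.005)]
  if len(q): print(a.round(2),len(q),q[:,1].min().round(3),q[:,1].max().round(3),np.median(q,0).round(3))
"
```

```text
t 5.3167 p [0.4025 0.2366 0.0396] open 0.1924430565478439 gf 60.44479250907898 q [ 0.28  0.27  2.01 -0.    0.86 -1.29]
[[-1.     0.008  0.   ]
 [ 0.008  1.    -0.   ]
 [-0.    -0.    -1.   ]]
[-0.1725  0.0049 -0.0003] [-0.    0.02 -0.49]
0.5 6 0.232 0.236 [0.499 0.234 0.013]
0.51 9 0.231 0.236 [0.512 0.233 0.011]
0.52 10 0.139 0.236 [0.52  0.233 0.009]
0.53 10 0.112 0.237 [0.53  0.233 0.01 ]
0.54 10 0.23 0.237 [0.539 0.233 0.009]
0.55 10 0.23 0.236 [0.551 0.233 0.01 ]
0.56 11 0.108 0.237 [0.561 0.233 0.01 ]
0.57 8 0.23 0.237 [0.57  0.233 0.009]
0.58 26 0.185 0.236 [0.582 0.212 0.01 ]
0.59 21 0.187 0.234 [0.587 0.215 0.009]
0.64 1 0.187 0.187 [0.637 0.187 0.008]
```

>>> servo_tool --series "1 -0.015 0.006 0 0 0 -0.5;1 -0.03 0.006 0 0 0 -0.5;1 -0.045 0.006 0 0 0 -0.5;1 -0.06 0.006 0 0 0 -0.5;1 -0.075 0.006 0 0 0 -0.5;1 -0.09 0.006 0 0 0 -0.5;1 -0.105 0.006 0 0 0 -0.5;1 -0.12 0.006 0 0 0 -0.5;1 -0.135 0.006 0 0 0 -0.5;1 -0.15 0.006 0 0 0 -0.5;1 -0.165 0.006 0 0 0 -0.5;1 -0.173 0.006 0 0 0 -0.5"

```text
time_s: 6.37
eef_pos: [0.5768, 0.2411, 0.04]
eef_rot: [0.001, -0.0, 1.0, 0.0]
wrist_force: [0.3, 0.2, -0.8]
opening: 0.19
grasp_force: 60.2
```

>>> servo_tool --series "1 0 0 0 0 0 0;1 0 -0.005 0 0 0 0;1 0 -0.01 0 0 0 0;1 0 -0.015 0 0 0 0;1 0 -0.02 0 0 0 0;1 0 -0.025 0 0 0 0;1 0 -0.03 0 0 0 0;1 0 -0.035 0 0 0 0;1 0 -0.04 0 0 0 0;1 0 -0.045 0 0 0 0;1 0 -0.05 0 0 0 0;1 0 -0.05 0 0 0 0"

```text
time_s: 7.37
eef_pos: [0.5742, 0.1918, 0.0392]
eef_rot: [-0.0, -0.001, 1.0, -0.0]
wrist_force: [-0.6, 0.5, -0.5]
opening: 0.193
grasp_force: 60.3
```

```bash
python3 -c "
from h import *
o,M=st();print(o['wrist_force'],o['torque'])
c=cam('top');P=cloud(c)
m=(P[...,0]>.6)&(P[...,0]<.68)&(P[...,1]>.07)&(P[...,1]<.3)&(P[...,2]>.006)&(P[...,2]<.05)
for v,u in zip(*np.where(m)): print(P[v,u].round(3),end=' ')
"
```

```text
t 7.3667 p [0.5742 0.1918 0.0392] open 0.19339683397808563 gf 60.271700620651245 q [ 0.13  0.52  1.65 -0.    0.97 -1.45]
[[-1.    -0.002 -0.   ]
 [-0.002  1.    -0.   ]
 [ 0.    -0.    -1.   ]]
[-0.61601603  0.47633128 -0.47685496] [-0.05786383 -0.16441514  0.02132523]
[0.661 0.154 0.024] [0.661 0.151 0.022] [0.66  0.147 0.027] [0.66  0.145 0.024] [0.66  0.142 0.025] [0.66  0.139 0.026] [0.66  0.136 0.025] [0.66  0.133 0.023] [0.662 0.13  0.016] [0.663 0.128 0.01 ] [0.663 0.085 0.006] [0.661 0.156 0.01 ] [0.658 0.151 0.021] [0.658 0.148 0.022] [0.658 0.145 0.022] [0.658 0.142 0.022] [0.658 0.139 0.02 ] [0.657 0.136 0.024] [0.659 0.134 0.015] [0.657 0.149 0.013] [0.656 0.146 0.017] [0.657 0.143 0.013] [0.657 0.14  0.014] [0.657 0.137 0.011] [0.642 0.107 0.006] [0.612 0.074 0.007] [0.609 0.083 0.006]
```

>>> servo_tool --series "1 0 -0.005 0 0 0 0;1 0 -0.01 0 0 0 0;1 0 -0.015 0 0 0 0;1 0 -0.017 0 0 0 0;1 0.01 -0.017 0 0 0 0;1 0.02 -0.017 0 0 0 0;1 0.03 -0.017 0 0 0 0;1 0.038 -0.017 0 0 0 0;1 0.046 -0.017 0 0 0 0;1 0.054 -0.017 0 0 0 0;1 0.062 -0.017 0 0 0 0;1 0.062 -0.017 0 0 0 0"

```text
time_s: 8.42
eef_pos: [0.5102, 0.1757, 0.0389]
eef_rot: [-0.001, -0.002, 1.0, -0.0]
wrist_force: [0.5, 0.4, -2.1]
opening: 0.189
grasp_force: 60.1
```

```bash
python3 -c "
from h import *
o,M=st();print(o['wrist_force'],o['torque'])
c=cam('top');P=cloud(c);save(c,'t2.png')
m=(P[...,0]>.58)&(P[...,0]<.68)&(P[...,1]>.07)&(P[...,1]<.3)&(P[...,2]>.015)&(P[...,2]<.05)
for v,u in list(zip(*np.where(m)))[::4]: print(P[v,u].round(3),end=' ')
"
```

```text
t 8.4167 p [0.5102 0.1757 0.0389] open 0.18855349754526018 gf 60.149996280670166 q [ 0.11  0.41  1.82  0.    0.91 -1.46]
[[-1.    -0.003 -0.002]
 [-0.003  1.    -0.   ]
 [ 0.002 -0.    -1.   ]]
[ 0.54519409  0.43863993 -2.10911159] [0.05931717 0.02291045 0.01200042]
[0.662 0.17  0.022] [0.66  0.157 0.027] [0.659 0.144 0.031] [0.659 0.132 0.027] [0.659 0.12  0.026] [0.66  0.109 0.02 ] [0.658 0.16  0.024] [0.657 0.148 0.027] [0.657 0.135 0.026] [0.657 0.123 0.024] [0.657 0.111 0.023] [0.653 0.162 0.03 ] [0.655 0.151 0.023] [0.654 0.139 0.025] [0.653 0.126 0.026] [0.654 0.115 0.021] [0.652 0.167 0.022] [0.652 0.154 0.023] [0.651 0.142 0.024] [0.651 0.13  0.024] [0.651 0.118 0.019] [0.648 0.16  0.025] [0.648 0.148 0.025] [0.647 0.136 0.025] [0.648 0.124 0.023] [0.646 0.164 0.022] [0.645 0.151 0.024] [0.644 0.138 0.029] [0.645 0.127 0.023] [0.643 0.161 0.022] [0.641 0.148 0.027] [0.642 0.136 0.024] [0.642 0.124 0.018] [0.638 0.15  0.03 ] [0.639 0.139 0.024] [0.637 0.158 0.018] [0.635 0.145 0.028] [0.636 0.133 0.019] [0.633 0.145 0.021]
```

>>> servo_tool --series "1 0.012 0 0 0 0 0;1 0.024 0 0 0 0 0;1 0.036 0 0 0 0 0;1 0.048 0 0 0 0 0;1 0.06 0 0 0 0 0;1 0.072 0 0 0 0 0;1 0.084 0 0 0 0 0;1 0.096 0 0 0 0 0;1 0.108 0 0 0 0 0;1 0.12 0 0 0 0 0;1 0.124 0 0 0 0 0;1 0.124 0 0 0 0 0"

```text
time_s: 9.47
eef_pos: [0.3923, 0.1758, 0.0421]
eef_rot: [0.005, -0.002, 1.0, 0.001]
wrist_force: [3.3, -0.5, 12.1]
opening: 0.194
grasp_force: 61.8
```

```bash
cat > f.py <<'E'
from h import *
def blob(P,box,zr):
    m=(P[...,0]>box[0])&(P[...,0]<box[1])&(P[...,1]>box[2])&(P[...,1]<box[3])&(P[...,2]>zr[0])&(P[...,2]<zr[1])
    n,l,s,_=cv2.connectedComponentsWithStats(m.astype(np.uint8))
    for i in range(1,n):
        if s[i,4]<25: continue
        q=P[l==i]; r=cv2.minAreaRect(q[:,:2].astype(np.float32)*1000)
        print(s[i,4],'px',s[i,:4],'rect c',np.round(r[0],1),'size',np.round(r[1],1),'ang',round(r[2],1),'z',np.median(q[:,2]).round(4))
E
python3 -c "
from f import *
o,M=st()
c=cam('top');P=cloud(c);save(c,'t3.png')
blob(P,(.4,.64,.05,.3),(.017,.04))
"
```

```text
t 9.4667 p [0.3923 0.1758 0.0421] open 0.1936456398573363 gf 61.799890995025635 q [ 0.14  0.2   2.11 -0.    0.83 -1.43]
[[-1.    -0.003  0.009]
 [-0.003  1.     0.001]
 [-0.009  0.001 -1.   ]]
277 px [237 203  22  18] rect c [544.7 141. ] size [45.4 62.3] ang 23.8 z 0.0243
```

>>> servo_tool --series "1 0 0 -0.02 0 0 0;1 0 0 -0.05 0 0 0;1 0 0 -0.09 0 0 0;1 0 -0.04 -0.09 0 0 0;1 0 -0.08 -0.09 0 0 0;1 0 -0.12 -0.09 0 0 0;1 0 -0.16 -0.09 0 0 0;1 0 -0.2 -0.09 0 0 0;1 0 -0.24 -0.09 0 0 0;1 0 -0.28 -0.09 0 0 0;1 0 -0.32 -0.09 0 0 0;1 0 -0.32 -0.09 0 0 0"

```text
time_s: 10.52
eef_pos: [0.3905, -0.1522, 0.1309]
eef_rot: [0.002, 0.001, 1.0, -0.003]
wrist_force: [-0.2, -1.2, -0.8]
opening: 0.194
grasp_force: 60.2
```

```bash
python3 -c "
from f import *
o,M=st();go(.437,-.300,.13,97.5)
c=cam('top');P=cloud(c)
blob(P,(.4,.64,.05,.47),(.017,.04))
m=(P[...,0]>.45)&(P[...,0]<.64)&(P[...,1]>-.25)&(P[...,1]<-.1)&(P[...,2]>.06)&(P[...,2]<.16)
for a in np.arange(.45,.64,.03):
  q=P[m&(abs(P[...,0]-a)<.005)]
  if len(q): print(a.round(2),len(q),np.median(q,0).round(3))
"
```

```text
t 10.5167 p [ 0.3905 -0.1522  0.1309] open 0.1943110456456006 gf 60.18157124519348 q [-0.66 -0.01  2.1  -0.    1.05 -2.22]
[[-1.     0.003  0.004]
 [ 0.003  1.    -0.005]
 [-0.004 -0.005 -1.   ]]
[-0.0469 -0.1476  0.0019] [-0.33  0.2  -7.67]
355 px [151 194  21  21] rect c [574.8 404.6] size [58.3 58.2] ang 11.8 z 0.0298
280 px [239 204  21  19] rect c [541.1 138.1] size [45.2 59.3] ang 19.3 z 0.0246
298 px [160 240  21  21] rect c [438.3 373.4] size [53.  53.4] ang 62.5 z 0.027
0.48 10 [ 0.48  -0.154  0.104]
0.51 9 [ 0.509 -0.154  0.104]
0.54 9 [ 0.54  -0.153  0.103]
0.57 42 [ 0.572 -0.172  0.102]
```

>>> servo_tool --series "1 -0.01 -0.04 0 0 0 -3;1 -0.024 -0.08 0 0 0 -7.5;1 -0.036 -0.12 0 0 0 -7.5;1 -0.046 -0.148 0 0 0 -7.5;1 -0.046 -0.148 0 0 0 -7.5;1 -0.046 -0.148 0.03 0 0 -7.5;1 -0.046 -0.148 0.06 0 0 -7.5;1 -0.046 -0.148 0.08 0 0 -7.5;1 -0.046 -0.148 0.087 0 0 -7.5;1 -0.046 -0.148 0.092 0 0 -7.5;1 -0.046 -0.148 0.093 0 0 -7.5;1 -0.046 -0.148 0.093 0 0 -7.5"

```text
time_s: 11.57
eef_pos: [0.4365, -0.2928, 0.0373]
eef_rot: [0.001, -0.067, 0.998, -0.001]
wrist_force: [0.8, -0.5, -1.6]
opening: 0.19
grasp_force: 60.2
```

```bash
python3 -c "
from f import *
o,M=st();print(o['wrist_force'])
c=cam('top');P=cloud(c)
m=(P[...,0]>.45)&(P[...,0]<.66)&(P[...,1]>-.35)&(P[...,1]<-.263)&(P[...,2]>.005)&(P[...,2]<.06)
for a in np.arange(.45,.66,.03):
  q=P[m&(abs(P[...,0]-a)<.005)]
  if len(q): print(a.round(2),len(q),np.median(q,0).round(3))
"
```

```text
t 11.5667 p [ 0.4365 -0.2928  0.0373] open 0.18997364266567066 gf 60.22764980792999 q [-0.82  0.38  1.86  0.    0.89 -2.52]
[[-0.991 -0.134  0.001]
 [-0.134  0.991 -0.001]
 [-0.001 -0.001 -1.   ]]
[ 0.81920322 -0.47553728 -1.64340329]
0.45 1 [ 0.455 -0.282  0.012]
0.48 12 [ 0.48  -0.287  0.011]
0.51 11 [ 0.509 -0.283  0.011]
0.54 11 [ 0.54  -0.278  0.011]
0.57 8 [ 0.571 -0.275  0.01 ]
0.6 9 [ 0.599 -0.271  0.007]
0.63 9 [ 0.626 -0.307  0.007]
0.66 8 [ 0.658 -0.321  0.033]
```

>>> servo_tool --series "1 0 -0.005 0 0 0 0;1 0 -0.012 0 0 0 0;1 0 -0.012 0.002 0 0 0;0 0 -0.012 0.002 0 0 0;0 0 -0.012 0.002 0 0 0;0 0 -0.012 0.002 0 0 0;0 0 -0.012 0.002 0 0 0;0 0 -0.012 -0.03 0 0 0;0 0 -0.012 -0.07 0 0 0;0 0 -0.012 -0.1 0 0 0;0 0 -0.012 -0.12 0 0 0;0 0 -0.012 -0.12 0 0 0"

```text
time_s: 12.62
eef_pos: [0.4395, -0.3066, 0.1616]
eef_rot: [0.003, -0.067, 0.998, -0.004]
wrist_force: [1.8, -0.8, 0.1]
opening: 0.499
grasp_force: 0.0
```

```bash
python3 -c "
from f import *
o,M=st();go(.41,.138,.16,116)
"
```

```text
t 12.6167 p [ 0.4395 -0.3066  0.1616] open 0.4991005094129263 gf 0.0 q [-0.83  0.2   1.8   0.    1.14 -2.54]
[[-0.991 -0.134  0.006]
 [-0.134  0.991 -0.007]
 [-0.005 -0.007 -1.   ]]
[-0.0303  0.4446 -0.0016] [ -0.47   0.23 -18.3 ]
```

```bash
python3 -c "
from f import *
go(.541,.138,.12,19.3)
"
```

```text
[-0.16    0.4273  0.0392] [-0.16  0.54 78.4 ]
```

>>> servo_tool --series "-1 -0.013 0.036 0 0 0 6.5;-1 -0.027 0.072 0 0 0 13;-1 -0.04 0.107 0 0 0 20;-1 -0.053 0.143 0 0 0 26;-1 -0.067 0.18 0 0 0 33;-1 -0.08 0.215 0 0 0 40;-1 -0.093 0.25 0 0 0 46;-1 -0.107 0.285 0 0 0 53;-1 -0.12 0.32 0 0 0 60;-1 -0.133 0.356 0.01 0 0 66;-1 -0.147 0.392 0.02 0 0 72;-1 -0.16 0.427 0.039 0 0 78.4"

```text
time_s: 13.62
eef_pos: [0.5363, 0.1283, 0.1236]
eef_rot: [0.001, 0.57, 0.821, 0.001]
wrist_force: [1.2, -0.5, 0.3]
opening: 1.001
grasp_force: 0.0
```

```bash
python3 -c "
from f import *
st();go(.541,.138,.036,19.3)
"
```

```text
t 13.6167 p [0.5363 0.1283 0.1236] open 1.001154987464266 gf 0.0 q [ 0.02  0.29  1.77  0.    1.08 -0.34]
[[-0.349  0.937  0.002]
 [ 0.937  0.349  0.   ]
 [-0.001  0.002 -1.   ]]
[0.0075 0.0076 0.0876] [0.1  0.03 1.16]
```

>>> servo_tool --series "-1 0 0 0.03 0 0 0;-1 0 0 0.06 0 0 0;-1 0 0 0.08 0 0 0;-1 0 0 0.088 0 0 0;-1 0 0 0.088 0 0 0;1 0 0 0.088 0 0 0;1 0 0 0.088 0 0 0;1 0 0 0.088 0 0 0;1 0 0 0.088 0 0 0;1 0 0 0.088 0 0 0;1 0 0 0.088 0 0 0;1 0 0 0.088 0 0 0"

```text
time_s: 14.62
eef_pos: [0.5374, 0.1261, 0.038]
eef_rot: [0.002, 0.568, 0.823, 0.001]
wrist_force: [-1.9, -0.5, 6.8]
opening: 0.497
grasp_force: 62.2
```

>>> servo_tool --series "1 0 0 -0.03 0 0 0;1 0 0 -0.06 0 0 0;1 0 0 -0.09 0 0 0;1 0 0 -0.09 0 0 0"

```text
time_s: 14.95
eef_pos: [0.5403, 0.1263, 0.133]
eef_rot: [0.005, 0.568, 0.823, 0.004]
wrist_force: [1.6, 0.8, -0.1]
opening: 0.497
grasp_force: 63.2
```

```bash
python3 -c "
from f import *
st();go(.546,-.217,.12,0)
c=cam('top');save(c,'t4.png');P=cloud(c)
m=(P[...,0]>.45)&(P[...,0]<.7)&(P[...,1]>.02)&(P[...,1]<.3)&(P[...,2]>.04)&(P[...,2]<.12)
m&=P[...,0]<.63
blob(P,(.45,.63,.05,.28),(.008,.05))
blob(P,(.45,.64,-.3,0),(.027,.045));blob(P,(.4,.46,-.2,-.1),(.042,.06))
"
```

```text
t 14.95 p [0.5403 0.1263 0.133 ] open 0.4974321984067431 gf 63.21946799012949 q [ 0.02  0.27  1.77  0.    1.09 -0.35]
[[-0.354  0.935  0.012]
 [ 0.935  0.354  0.   ]
 [-0.004  0.011 -1.   ]]
[-0.323  -0.1165  0.013 ] [ 0.69  0.11 20.76]
370 px [311 185  72  48] rect c [ 545.6 -153.6] size [209.4 140.6] ang 89.4 z 0.0334
79 px [347 237   5  16] rect c [ 437.2 -152.9] size [12.8 43.9] ang 86.6 z 0.0491
```

>>> servo_tool --series "1 -0.03 -0.01 0 0 0 6;1 -0.06 -0.02 0 0 0 12;1 -0.1 -0.034 0 0 0 20.8;1 -0.14 -0.05 0 0 0 20.8;1 -0.18 -0.064 0 0 0 20.8;1 -0.22 -0.08 0 0 0 20.8;1 -0.26 -0.095 0 0 0 20.8;1 -0.3 -0.11 0 0 0 20.8;1 -0.331 -0.12 0 0 0 20.8;1 -0.331 -0.12 0.0 0 0 20.8;1 -0.331 -0.12 0 0 0 20.8;1 -0.331 -0.12 0 0 0 20.8"

```text
time_s: 16.0
eef_pos: [0.5401, -0.2254, 0.1248]
eef_rot: [-0.001, 0.708, 0.706, -0.0]
wrist_force: [-0.8, 0.4, -1.0]
opening: 0.495
grasp_force: 63.2
```

```bash
python3 -c "
from f import *
st();go(.546,-.226,.05,0)
"
```

```text
t 16.0 p [ 0.5401 -0.2254  0.1248] open 0.49480865479505953 gf 63.23358146750252 q [-0.6   0.35  1.68  0.    1.11 -0.6 ]
[[ 0.002  1.    -0.001]
 [ 1.    -0.002  0.001]
 [ 0.001 -0.001 -1.   ]]
[-0.0007  0.006   0.0748] [-0.08 -0.08 -0.1 ]
```

>>> servo_tool --series "1 0 0.005 0.03 0 0 0;1 0 0.005 0.055 0 0 0;1 0 0.005 0.068 0 0 0;1 0 0.005 0.075 0 0 0;1 0 0.005 0.075 0 0 0;-0.3 0 0.005 0.075 0 0 0;-0.3 0 0.005 0.075 0 0 0;-0.3 0 0.005 0.075 0 0 0;-0.3 0 0.005 0.03 0 0 0;-0.3 0 0.005 -0.01 0 0 0;-0.3 0 0.005 -0.03 0 0 0;-0.3 0 0.005 -0.03 0 0 0"

```text
time_s: 17.0
eef_pos: [0.5495, -0.2281, 0.1631]
eef_rot: [0.006, 0.707, 0.707, 0.001]
wrist_force: [0.5, -0.3, 0.9]
opening: 0.651
grasp_force: 0.0
```

```bash
python3 -c "
from f import *
st()
c=cam('top');save(c,'t5.png');P=cloud(c)
blob(P,(.35,.65,.3,.47),(.017,.04))
m=(P[...,2]>.028)&(P[...,2]<.04);
blob(P,(.48,.62,-.256,-.05),(.029,.045))
go(.575,.404,.12,11)
go(.575,.404,.12,101)
"
```

```text
t 17.0 p [ 0.5495 -0.2281  0.1631] open 0.6509612086923935 gf 0.0 q [-0.59  0.31  1.64  0.    1.17 -0.59]
[[ 0.001  1.     0.01 ]
 [ 1.    -0.001 -0.007]
 [-0.007  0.01  -1.   ]]
354 px [151 194  22  21] rect c [574.1 404.7] size [58.4 59.1] ang 14.5 z 0.0296
297 px [160 240  21  21] rect c [436.3 374.1] size [52.9 50.1] ang 63.2 z 0.0269
81 px [318 185  51   3] rect c [ 613.7 -146.2] size [149.7   4.5] ang 89.4 z 0.0335
42 px [311 186   6  33] rect c [568.5 -50.6] size [15.  97.8] ang 80.8 z 0.0333
[0.6315 0.0262 0.0373] [  0.37   0.31 -11.04]
[0.6315 0.0262 0.0373] [ 5.0000e-02  5.5000e-01 -1.0104e+02]
```

>>> servo_tool --series "-1 0.04 0 0 0 0 0;-1 0.08 0 0 0 0 -3;-1 0.12 0.005 0 0 0 -6;-1 0.16 0.005 0 0 0 -9;-1 0.2 0.01 0 0 0 -12;-1 0.24 0.01 0 0 0 -12;-1 0.28 0.015 0 0 0 -12;-1 0.32 0.015 0 0 0 -12;-1 0.36 0.02 0 0 0 -12;-1 0.4 0.02 0 0 0 -12;-1 0.44 0.025 0 0 0 -12;-1 0.48 0.025 0 0 0 -12"

```text
time_s: 18.05
eef_pos: [0.5707, 0.256, 0.1545]
eef_rot: [-0.0, 0.63, 0.777, -0.001]
wrist_force: [0.6, -1.3, 0.5]
opening: 0.997
grasp_force: 0.0
```

```bash
python3 -c "
from f import *
st()
go(.574,.4045,.12,12)
"
```

```text
t 18.05 p [0.5707 0.256  0.1545] open 0.9970940970566725 gf 0.0 q [ 0.23  0.39  1.56 -0.    1.19  0.02]
[[-0.207  0.978 -0.001]
 [ 0.978  0.207 -0.   ]
 [-0.    -0.001 -1.   ]]
[0.1446 0.034  0.0344] [-0.07  0.01 -0.05]
```

>>> servo_tool --series "-1 0.04 0.01 0.01 0 0 0;-1 0.08 0.02 0.02 0 0 0;-1 0.115 0.03 0.034 0 0 0;-1 0.145 0.034 0.034 0 0 0;-1 0.145 0.034 0.034 0 0 0;-1 0.145 0.034 0.034 0 0 0"

```text
time_s: 18.55
eef_pos: [0.5728, 0.4044, 0.1196]
eef_rot: [-0.001, 0.628, 0.778, -0.001]
wrist_force: [0.6, 0.5, -0.3]
opening: 0.999
grasp_force: 0.0
```

```bash
python3 -c "
from f import *
st()
go(.574,.4045,.041,12)
"
```

```text
t 18.55 p [0.5728 0.4044 0.1196] open 0.9990364321842656 gf 0.0 q [ 0.45  0.59  1.35 -0.    1.21  0.23]
[[-0.21   0.978 -0.002]
 [ 0.978  0.21  -0.001]
 [-0.001 -0.003 -1.   ]]
[-0.0001  0.0014  0.0786] [-0.15  0.04  0.13]
```

>>> servo_tool --series "-1 0 0.001 0.03 0 0 0;-1 0 0.001 0.06 0 0 0;-1 0 0.001 0.078 0 0 0;-1 0 0.001 0.078 0 0 0;-1 0 0.001 0.078 0 0 0;1 0 0.001 0.078 0 0 0;1 0 0.001 0.078 0 0 0;1 0 0.001 0.078 0 0 0;1 0 0.001 0.078 0 0 0;1 0 0.001 0.078 0 0 0;1 0 0.001 0.078 0 0 0"

```text
time_s: 19.47
eef_pos: [0.5771, 0.4038, 0.0467]
eef_rot: [0.001, 0.63, 0.777, 0.002]
wrist_force: [-0.3, -1.5, 5.7]
opening: 0.634
grasp_force: 62.9
```

>>> servo_tool --series "1 0 0 -0.04 0 0 0;1 0 0 -0.08 0 0 0;1 0 0 -0.11 0 0 0;1 -0.04 0 -0.11 0 0 0;1 -0.08 0 -0.11 0 0 0;1 -0.12 0 -0.11 0 0 0;1 -0.16 -0.01 -0.11 0 0 0;1 -0.2 -0.02 -0.11 0 0 0;1 -0.24 -0.03 -0.11 0 0 0;1 -0.24 -0.03 -0.11 0 0 0"

```text
time_s: 20.3
eef_pos: [0.5963, 0.1553, 0.1545]
eef_rot: [0.001, 0.632, 0.775, -0.001]
wrist_force: [0.1, 0.9, -2.4]
opening: 0.629
grasp_force: 63.9
```

```bash
python3 -c "
from f import *
st()
go(.546,-.089,.13,0)
"
```

```text
t 20.3 p [0.5963 0.1553 0.1545] open 0.6285933182872054 gf 63.85332603043935 q [ 0.06  0.37  1.58 -0.    1.18 -0.14]
[[-0.202  0.979  0.001]
 [ 0.979  0.202 -0.003]
 [-0.003  0.    -1.   ]]
[-0.2291 -0.0985  0.0252] [ 0.04  0.17 11.64]
```

>>> servo_tool --series "1 -0.03 -0.02 0 0 0 4;1 -0.06 -0.04 0 0 0 8;1 -0.09 -0.06 0 0 0 11.6;1 -0.12 -0.08 0 0 0 11.6;1 -0.15 -0.09 0 0 0 11.6;1 -0.18 -0.098 0 0 0 11.6;1 -0.21 -0.098 0 0 0 11.6;1 -0.229 -0.098 0.01 0 0 11.6;1 -0.229 -0.098 0.025 0 0 11.6;1 -0.229 -0.098 0.025 0 0 11.6;1 -0.229 -0.098 0.025 0 0 11.6"

```text
time_s: 21.22
eef_pos: [0.5468, -0.0818, 0.1285]
eef_rot: [-0.001, 0.705, 0.709, -0.0]
wrist_force: [-0.1, -0.0, -1.1]
opening: 0.628
grasp_force: 63.9
```

```bash
python3 -c "
from f import *
st()
go(.546,-.089,.057,0)
"
```

```text
t 21.2167 p [ 0.5468 -0.0818  0.1285] open 0.6275377929018965 gf 63.913544431306946 q [-0.36  0.28  1.76  0.    1.1  -0.37]
[[-0.006  1.    -0.001]
 [ 1.     0.006  0.001]
 [ 0.001 -0.001 -1.   ]]
[-0.0072 -0.0007  0.0715] [-0.08 -0.04  0.33]
```

>>> servo_tool --series "1 -0.007 0 0.02 0 0 0;1 -0.007 0 0.05 0 0 0;1 -0.007 0 0.064 0 0 0;1 -0.007 0 0.073 0 0 0;1 -0.007 0 0.073 0 0 0;-0.6 -0.007 0 0.073 0 0 0;-0.6 -0.007 0 0.073 0 0 0;-0.6 -0.007 0 0.073 0 0 0;-0.6 -0.007 0 0.04 0 0 0;-0.6 -0.007 0 0 0 0 0;-0.6 -0.007 0 -0.03 0 0 0;-0.6 -0.007 0 -0.03 0 0 0"

```text
time_s: 22.22
eef_pos: [0.5518, -0.0904, 0.1664]
eef_rot: [0.006, 0.705, 0.71, 0.003]
wrist_force: [0.9, 0.1, 1.1]
opening: 0.797
grasp_force: 0.0
```

```bash
python3 -c "
from f import *
st()
c=cam('top');save(c,'t6.png');P=cloud(c)
blob(P,(.35,.65,.2,.47),(.017,.04))
img=c['img'][230:275,145:200]; cv2.imwrite('pics/chg.png',np.hstack([cv2.resize(img,(400,330),interpolation=cv2.INTER_CUBIC),cv2.resize(c['img'][165:270,290:420],(400,330),interpolation=cv2.INTER_CUBIC)])[:,:,::-1])
go(.437,.374,.13,63)
go(.437,.374,.13,-27)
"
```

```text
t 22.2167 p [ 0.5518 -0.0904  0.1664] open 0.7969103786651454 gf 0.0 q [-0.37  0.24  1.74  0.    1.16 -0.38]
[[-0.007  1.     0.012]
 [ 1.     0.007 -0.005]
 [-0.005  0.012 -1.   ]]
294 px [160 240  21  21] rect c [436.9 374.5] size [53.2 49.8] ang 63.0 z 0.0269
[ 0.4648 -0.1105  0.0308] [  0.34   0.44 -62.62]
[ 0.4648 -0.1105  0.0308] [ 0.53  0.07 27.38]
```

View pics/chg.png

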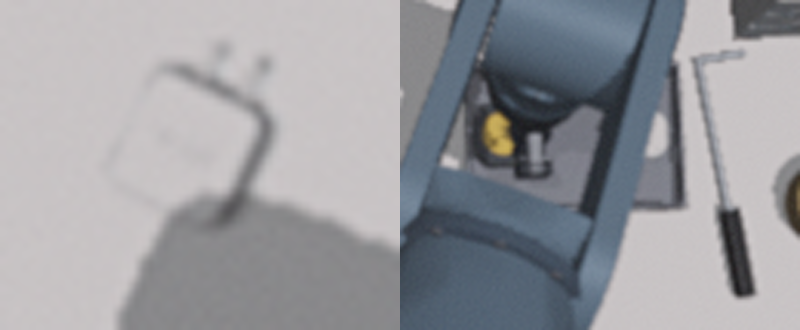

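The left crop shows the charger with its pins pointing up-right, so its x axis is at about -27°. The right crop shows the tape and the pale case in the tray, and the rod lying on the desk. I grip the charger with fingers closing along 63°.

>>> servo_tool --series "-1 0.04 0 0 0 0 -5;-1 0.08 -0.01 0 0 0 -10;-1 0.12 -0.02 0 0 0 -16;-1 0.16 -0.03 0 0 0 -22;-1 0.2 -0.04 0 0 0 -28;-1 0.24 -0.05 0 0 0 -34;-1 0.28 -0.06 0 0 0 -40;-1 0.32 -0.075 0 0 0 -46;-1 0.36 -0.085 0 0 0 -52;-1 0.4 -0.095 0 0 0 -58;-1 0.44 -0.105 0.02 0 0 -62.6;-1 0.465 -0.11 0.03 0 0 -62.6"

```text
time_s: 23.27
eef_pos: [0.4326, 0.3778, 0.1273]
eef_rot: [-0.0, 0.231, 0.973, 0.0]
wrist_force: [-0.3, 0.0, -0.5]
opening: 1.001
grasp_force: 0.0
```

```bash
python3 -c "
from f import *
st()
go(.437,.3742,.12,63)
go(.437,.3742,.039,63)
"
```

```text
t 23.2667 p [0.4326 0.3778 0.1273] open 1.0008548907196126 gf 0.0 q [ 0.51  0.33  1.71  0.    1.11 -0.59]
[[-0.893  0.449 -0.001]
 [ 0.449  0.893  0.   ]
 [ 0.001 -0.    -1.   ]]
[-0.0056 -0.0013  0.0073] [-0.   -0.04  0.3 ]
[-0.0057 -0.0013  0.0883] [-0.   -0.04  0.3 ]
```

>>> servo_tool --series "-1 -0.006 -0.001 0.03 0 0 0;-1 -0.006 -0.001 0.06 0 0 0;-1 -0.006 -0.001 0.08 0 0 0;-1 -0.006 -0.001 0.087 0 0 0;-1 -0.006 -0.001 0.087 0 0 0;1 -0.006 -0.001 0.087 0 0 0;1 -0.006 -0.001 0.087 0 0 0;1 -0.006 -0.001 0.087 0 0 0;1 -0.006 -0.001 0.087 0 0 0;1 -0.006 -0.001 0.087 0 0 0;1 -0.006 -0.001 0.087 0 0 0"

```text
time_s: 24.18
eef_pos: [0.441, 0.3724, 0.044]
eef_rot: [0.002, 0.234, 0.972, 0.001]
wrist_force: [-0.9, -0.8, 5.9]
opening: 0.58
grasp_force: 62.5
```

>>> servo_tool --series "1 0 0 -0.04 0 0 0;1 0 0 -0.08 0 0 0;1 0 0 -0.11 0 0 0;1 0 0 -0.11 0 0 0"

```text
time_s: 24.52
eef_pos: [0.4436, 0.374, 0.16]
eef_rot: [0.005, 0.234, 0.972, 0.005]
wrist_force: [1.3, 1.5, 0.1]
opening: 0.582
grasp_force: 62.7
```

```bash
python3 -c "
from f import *
st()
go(.546,-.149,.13,0)
c=cam('side');save(c,'s1.png')
"
```

```text
t 24.5167 p [0.4436 0.374  0.16  ] open 0.5823313836108346 gf 62.688056230545044 q [ 0.5   0.29  1.69  0.    1.16 -0.6 ]
[[-0.891  0.454  0.012]
 [ 0.455  0.891  0.007]
 [-0.008  0.011 -1.   ]]
[-0.3287 -0.4196  0.0278] [8.300e-01 4.000e-02 6.296e+01]
```

>>> servo_tool --series "1 -0.025 -0.033 0 0 0 6;1 -0.05 -0.066 0 0 0 12;1 -0.075 -0.1 0 0 0 18;1 -0.1 -0.13 0 0 0 24;1 -0.125 -0.163 0 0 0 30;1 -0.15 -0.195 0 0 0 36;1 -0.175 -0.228 0 0 0 42;1 -0.2 -0.26 0 0 0 48;1 -0.225 -0.29 0 0 0 54;1 -0.25 -0.325 0 0 0 60;1 -0.275 -0.357 0 0 0 63;1 -0.3 -0.39 0 0 0 63"

```text
time_s: 25.57
eef_pos: [0.5286, -0.114, 0.1508]
eef_rot: [-0.001, 0.709, 0.706, -0.0]
wrist_force: [1.3, 0.7, -0.6]
opening: 0.578
grasp_force: 62.7
```

```bash
python3 -c "
from f import *
st()
go(.546,-.153,.13,0)
"
```

```text
t 25.5667 p [ 0.5286 -0.114   0.1508] open 0.5781559827277163 gf 62.70109534263611 q [-0.43  0.23  1.78  0.    1.13 -0.43]
[[ 0.004  1.    -0.001]
 [ 1.    -0.004  0.001]
 [ 0.001 -0.001 -1.   ]]
[-0.039   0.0176  0.0207] [-0.06 -0.03 -0.23]
```

Now I check what is in the tray before lowering the charger; the arm may partly hide it.

>>> servo_tool --series "1 -0.02 0.009 0.01 0 0 0;1 -0.039 0.017 0.02 0 0 0;1 -0.039 0.017 0.02 0 0 0;1 -0.039 0.017 0.02 0 0 0;1 -0.039 0.017 0.02 0 0 0"

```text
time_s: 25.98
eef_pos: [0.5454, -0.1503, 0.1309]
eef_rot: [-0.001, 0.707, 0.707, -0.0]
wrist_force: [-0.8, -0.5, 0.1]
opening: 0.58
grasp_force: 62.7
```

```bash
python3 -c "
from f import *
st()
go(.546,-.153,.055,0)
c=cam('top'); d=cam('side')
a=cv2.resize(c['img'][165:270,290:420],(400,330),interpolation=cv2.INTER_CUBIC); b=cv2.resize(d['img'][165:225,255:345],(400,330),interpolation=cv2.INTER_CUBIC)
cv2.imwrite('pics/c7.png',np.hstack([a,b])[:,:,::-1])
"
```

```text
t 25.9833 p [ 0.5454 -0.1503  0.1309] open 0.5797765341505942 gf 62.706531286239624 q [-0.48  0.31  1.73  0.    1.11 -0.48]
[[ 0.001  1.    -0.002]
 [ 1.    -0.001  0.001]
 [ 0.001 -0.002 -1.   ]]
[-0.0028  0.0007  0.0759] [-0.09 -0.07 -0.05]
```

View pics/c7.png

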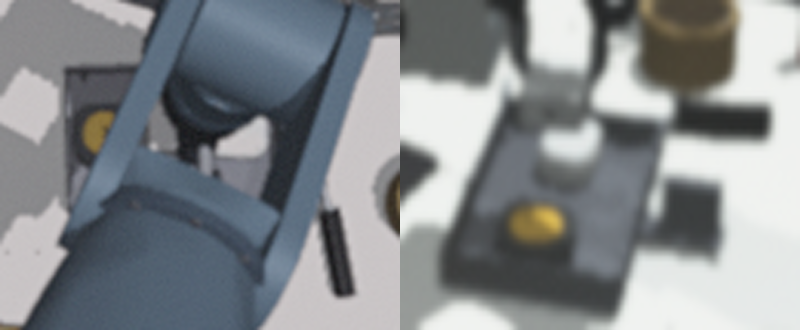

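```bash
python3 -c "
from f import *
for n in('top','side'):
  c=cam(n);P=cloud(c);I=c['img'].astype(int)
  w=(I.min(2)>135)&(P[...,0]>.47)&(P[...,0]<.62)&(P[...,1]>-.26)&(P[...,1]<-.04)&(P[...,2]>.012)&(P[...,2]<.13)
  k,l,s,_=cv2.connectedComponentsWithStats(w.astype(np.uint8))
  for i in range(1,k):
    if s[i,4]>8:
      q=P[l==i]; print(n,s[i],q.min(0).round(3),q.max(0).round(3),np.median(q,0).round(3))
"
```

```text
top [360 202  17  14 143] [ 0.523 -0.246  0.012] [ 0.561 -0.193  0.041] [ 0.538 -0.222  0.035]
side [284 175  14   4  40] [ 0.522 -0.171  0.113] [ 0.57  -0.138  0.128] [ 0.546 -0.155  0.116]
side [265 178  18  29  40] [ 0.569 -0.257  0.032] [ 0.618 -0.072  0.116] [ 0.614 -0.149  0.035]
side [304 185  10   2  12] [ 0.48  -0.258  0.032] [ 0.514 -0.248  0.037] [ 0.498 -0.256  0.034]
side [286 187  14   8  88] [ 0.524 -0.235  0.023] [ 0.571 -0.115  0.093] [ 0.54  -0.197  0.036]
```

>>> servo_tool --series "1 -0.002 0 0.02 0 0 0;1 -0.002 0 0.05 0 0 0;1 -0.002 0 0.067 0 0 0;1 -0.002 0 0.077 0 0 0;1 -0.002 0 0.077 0 0 0;-0.5 -0.002 0 0.077 0 0 0;-0.5 -0.002 0 0.077 0 0 0;-0.5 -0.002 0 0.077 0 0 0;-0.5 -0.002 0 0.04 0 0 0;-0.5 -0.002 0 0 0 0 0;-0.5 -0.002 0 -0.04 0 0 0;-0.5 -0.002 0 -0.04 0 0 0"

```text
time_s: 27.18
eef_pos: [0.5511, -0.1554, 0.1812]
eef_rot: [0.007, 0.707, 0.707, 0.002]
wrist_force: [1.8, -0.9, 1.2]
opening: 0.752
grasp_force: 0.0
```

```bash
python3 -c "
from f import *
st()
go(.4375,-.153,.16,90)
"
```

```text
t 27.1833 p [ 0.5511 -0.1554  0.1812] open 0.7517728639096345 gf 0.0 q [-0.48  0.24  1.69  0.    1.19 -0.48]
[[ 0.     1.     0.014]
 [ 1.    -0.    -0.007]
 [-0.007  0.014 -1.   ]]
[ 0.0025 -0.1138  0.0197] [  0.3    0.94 -90.02]
```

>>> servo_tool --series "0 0.03 -0.02 0 0 0 -7;0 0.06 -0.04 0 0 0 -14;0 0.09 -0.06 0 0 0 -21;0 0.12 -0.08 0 0 0 -28;0 0.15 -0.1 0 0 0 -35;0 0.18 -0.12 0 0 0 -42;0 0.2 -0.14 0 0 0 -49;0 0.23 -0.14 0 0 0 -56;0 0.25 -0.14 0 0 0 -63;0 0.25 -0.14 0 0 0 -70;0 0.25 -0.14 0 0 0 -77;0 0.25 -0.14 0 0 0 -84"

```text
time_s: 28.18
eef_pos: [0.4066, 0.0976, 0.1722]
eef_rot: [0.001, 0.049, 0.999, -0.0]
wrist_force: [1.3, -0.1, 0.7]
opening: 0.498
grasp_force: 0.0
```

```bash
python3 -c "
from f import *
st()
c=cam('top');P=cloud(c);save(c,'t8.png')
blob(P,(.4,.46,-.2,-.1),(.042,.06))
blob(P,(.45,.64,-.28,-.03),(.027,.06))
a=cv2.resize(c['img'][165:290,280:460],(792,550),interpolation=cv2.INTER_CUBIC)
cv2.imwrite('pics/c8.png',a[:,:,::-1])
go(.4375,-.153,.12,90)
"
```

```text
t 28.1833 p [0.4066 0.0976 0.1722] open 0.497855808731998 gf 0.0 q [-0.05 -0.08  2.07 -0.    1.16 -1.52]
[[-0.995  0.098  0.002]
 [ 0.098  0.995 -0.   ]
 [-0.002  0.    -1.   ]]
79 px [347 237   5  16] rect c [ 437.  -152.8] size [12.5 43.2] ang 87.3 z 0.0499
378 px [311 185  72  48] rect c [ 545.8 -153.5] size [208.8 140.9] ang 89.4 z 0.033
358 px [314 198  20  20] rect c [548.8 -85.2] size [57.3 56.3] ang 0.2 z 0.0402
313 px [335 199  20  18] rect c [ 547.1 -147.8] size [56.  51.7] ang 89.5 z 0.0369
279 px [356 200  21  16] rect c [ 545.8 -211.8] size [59.5 45.4] ang 88.7 z 0.0347
[-0.0534 -0.2465  0.0522] [-0.    0.09 -5.22]
```

View pics/c8.png

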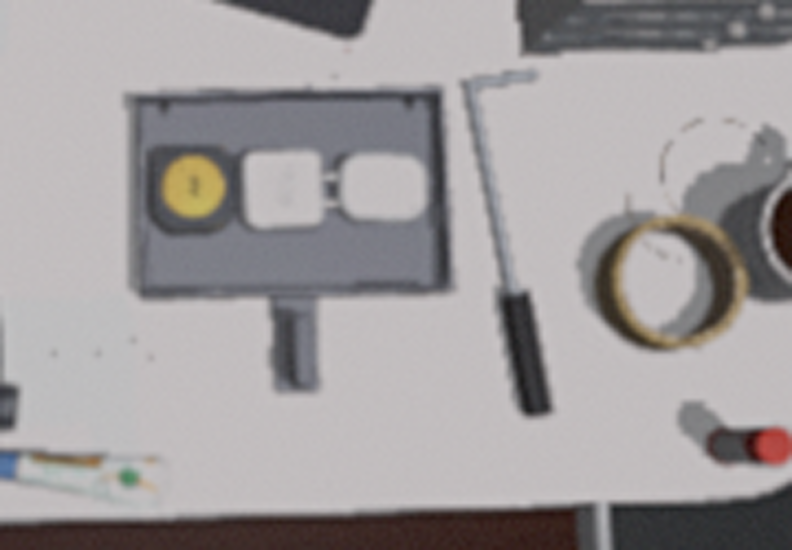

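The picture shows tape, charger and case lying flat side by side in the tray (crop y≈190), the rod flat beside it and the glue stick standing. I'll check quickly that no tea light is hiding elsewhere.

```bash
python3 -c "
from f import *
from m import ld
c=ld('top');P=cloud(c)
blob(P,(.33,.64,-.45,.75),(.009,.022))
"
```

```text
155 px [384 181  17  56] rect c [ 547.8 -284.7] size [ 48.3 171. ] ang 79.0 z 0.0122
2110 px [313 187  68  44] rect c [ 547.4 -154.4] size [200.3 131.1] ang 89.4 z 0.0111
35 px [159 196  14  20] rect c [566.1 387.3] size [30.1 65.6] ang 62.2 z 0.0149
1287 px [ 61 199  41  53] rect c [521.2 667.8] size [109.8 148.3] ang 78.6 z 0.0119
31 px [429 217  15  15] rect c [ 496.7 -427.5] size [59.  14.7] ang 43.1 z 0.0166
119 px [342 232  21  23] rect c [ 443.3 -168.5] size [60.6 65. ] ang 89.3 z 0.0126
38 px [393 240   6  20] rect c [ 420.1 -297.2] size [57.6  9.5] ang 7.0 z 0.0161
562 px [ 87 248  27  30] rect c [402.7 599.2] size [76.8 77.4] ang 10.0 z 0.0128
213 px [276 267  38  14] rect c [363.8   5.1] size [114.2  30. ] ang 78.0 z 0.0149
```

>>> servo_tool --series "0 -0.01 -0.04 0 0 0 -5.2;0 -0.02 -0.08 0 0 0 -5.2;0 -0.03 -0.12 0 0 0 -5.2;0 -0.04 -0.16 0.01 0 0 -5.2;0 -0.05 -0.2 0.03 0 0 -5.2;0 -0.053 -0.235 0.052 0 0 -5.2;0 -0.053 -0.2465 0.052 0 0 -5.2;0 -0.053 -0.2465 0.052 0 0 -5.2;0 -0.053 -0.2465 0.052 0 0 -5.2"

```text
time_s: 28.98
eef_pos: [0.433, -0.1544, 0.1196]
eef_rot: [-0.0, 0.01, 1.0, 0.0]
wrist_force: [-0.3, 0.5, -0.1]
opening: 0.503
grasp_force: 0.0
```

```bash
python3 -c "
from f import *
st()
go(.4375,-.153,.05,90)
"
```

```text
t 28.9833 p [ 0.433  -0.1544  0.1196] open 0.5033511955502731 gf 0.0 q [-0.6   0.1   2.    0.    1.04 -2.15]
[[-1.     0.019 -0.   ]
 [ 0.019  1.     0.   ]
 [ 0.     0.    -1.   ]]
[-0.0045  0.0014  0.0696] [ 0.03 -0.01 -1.11]
```

No tea light is present. Now I grip the tab.

>>> servo_tool --series "0 -0.0045 0.001 0.02 0 0 -1.1;0 -0.0045 0.001 0.045 0 0 -1.1;0 -0.0045 0.001 0.06 0 0 -1.1;0 -0.0045 0.001 0.063 0 0 -1.1;0 -0.0045 0.001 0.063 0 0 -1.1;1 -0.0045 0.001 0.063 0 0 -1.1;1 -0.0045 0.001 0.063 0 0 -1.1;1 -0.0045 0.001 0.063 0 0 -1.1;1 -0.0045 0.001 0.063 0 0 -1.1;1 -0.0045 0.001 0.063 0 0 -1.1;1 -0.0045 0.001 0.063 0 0 -1.1"

```text
time_s: 29.9
eef_pos: [0.4387, -0.1532, 0.058]
eef_rot: [0.001, -0.002, 1.0, -0.0]
wrist_force: [-0.8, 2.4, 7.8]
opening: 0.149
grasp_force: 60.2
```

>>> servo_tool --series "1 0 0.003 0 0 0 0;1 0 0.008 0 0 0 0;1 0 0.015 0 0 0 0;1 0 0.024 0 0 0 0;1 0 0.034 0 0 0 0;1 0 0.045 0 0 0 0;1 0 0.056 0 0 0 0;1 0 0.067 0 0 0 0;1 0 0.078 0 0 0 0;1 0 0.088 0 0 0 0;1 0 0.096 0 0 0 0;1 0 0.1 0 0 0 0"

```text
time_s: 30.9
eef_pos: [0.4388, -0.0532, 0.058]
eef_rot: [0.002, -0.002, 1.0, -0.001]
wrist_force: [-0.2, -6.2, 5.1]
opening: 0.15
grasp_force: 60.1
```

```bash
python3 -c "
from f import *
o,M=st();print(o['wrist_force'],o['torque'])
c=cam('top');P=cloud(c)
blob(P,(.45,.64,-.25,.1),(.027,.06))
"
```

```text
t 30.9 p [ 0.4388 -0.0532  0.058 ] open 0.15033218838581397 gf 60.07741928100586 q [-0.39  0.19  2.07 -0.    0.88 -1.96]
[[-1.    -0.004  0.004]
 [-0.004  1.    -0.002]
 [-0.004 -0.002 -1.   ]]
[-0.17655952 -6.20165049  5.13198453] [-0.8726949  -0.09405397 -0.41217383]
274 px [278 185  72  49] rect c [546.1 -55.3] size [210.6 140.5] ang 89.5 z 0.0335
339 px [281 199  19  20] rect c [548.4  13.9] size [53.3 57.5] ang 88.9 z 0.0401
184 px [302 200  18  14] rect c [552.9 -46.8] size [50.5 39.9] ang 87.8 z 0.0372
284 px [323 201  21  16] rect c [ 546.5 -113.7] size [58.7 45.6] ang 86.4 z 0.0346
```

>>> servo_tool --series "1 0 0.003 0 0 0 0;1 0 0.008 0 0 0 0;1 0 0.016 0 0 0 0;1 0 0.027 0 0 0 0;1 0 0.039 0 0 0 0;1 0 0.051 0 0 0 0;1 0 0.063 0 0 0 0;1 0 0.075 0 0 0 0;1 0 0.087 0 0 0 0;1 0 0.099 0 0 0 0;1 0 0.111 0 0 0 0;1 0 0.123 0 0 0 0"

```text
time_s: 31.95
eef_pos: [0.4383, 0.0697, 0.0579]
eef_rot: [0.002, -0.002, 1.0, -0.001]
wrist_force: [0.1, -8.6, 6.1]
opening: 0.148
grasp_force: 60.3
```

>>> servo_tool --series "1 0 0.012 0 0 0 0;1 0 0.024 0 0 0 0;1 0 0.036 0 0 0 0;1 0 0.048 0 0 0 0;1 0 0.06 0 0 0 0;1 0 0.072 0 0 0 0;1 0 0.084 0 0 0 0;1 0 0.096 0 0 0 0;1 0 0.107 0 0 0 0;1 0 0.116 0 0 0 0;1 0 0.123 0 0 0 0;1 0 0.127 0 0 0 0"

```text
time_s: 32.95
eef_pos: [0.4373, 0.1972, 0.0578]
eef_rot: [0.001, -0.002, 1.0, -0.001]
wrist_force: [-0.1, -6.6, 7.0]
opening: 0.143
grasp_force: 60.4
```

```bash
python3 -c "
from f import *
o,M=st();print(o['wrist_force'],o['torque'])
c=cam('top');P=cloud(c);save(c,'t9.png')
blob(P,(.45,.635,.03,.33),(.027,.06))
blob(P,(.6,.75,.03,.36),(.07,.09))
"
```

```text
t 32.95 p [0.4373 0.1972 0.0578] open 0.1433359425879091 gf 60.41300117969513 q [ 0.18  0.26  1.98 -0.    0.9  -1.4 ]
[[-1.    -0.004  0.003]
 [-0.004  1.    -0.001]
 [-0.003 -0.001 -1.   ]]
[-0.10846765 -6.59001409  7.02884325] [-1.10872204 -0.24581014 -0.41391465]
610 px [194 188  71  48] rect c [544.7 196.4] size [211.5 140.8] ang 89.4 z 0.037
243 px [218 203  19  18] rect c [545.7 202.4] size [53.2 51. ] ang 88.0 z 0.037
278 px [239 204  21  15] rect c [545.2 136.3] size [60.7 43. ] ang 88.1 z 0.0348
3407 px [175 139 102  37] rect c [700.3 199.1] size [299.1 102.3] ang 89.3 z 0.0811
```

>>> servo_tool --series "1 -0.003 0 0 0 0 0;1 -0.008 0 0 0 0 0;1 -0.015 0 0 0 0 0;1 -0.024 0 0 0 0 0;1 -0.033 0 0 0 0 0;1 -0.042 0 0 0 0 0;1 -0.051 0 0 0 0 0;1 -0.06 0 0 0 0 0;1 -0.069 0 0 0 0 0;1 -0.077 0 0 0 0 0;1 -0.083 0 0 0 0 0;1 -0.086 0 0 0 0 0"

```text
time_s: 34.0
eef_pos: [0.5206, 0.1982, 0.0578]
eef_rot: [-0.002, -0.002, 1.0, 0.0]
wrist_force: [-13.0, 0.7, 19.1]
opening: 0.145
grasp_force: 61.7
```

>>> servo_tool --series "1 -0.003 0 0 0 0 0;1 -0.008 0 0 0 0 0;1 -0.015 0 0 0 0 0;1 -0.023 0 0 0 0 0;1 -0.031 0 0 0 0 0;1 -0.039 0 0 0 0 0;1 -0.047 0 0 0 0 0;1 -0.055 0 0 0 0 0;1 -0.063 0 0 0 0 0;1 -0.071 0 0 0 0 0;1 -0.078 0 0 0 0 0;1 -0.082 0 0 0 0 0"

```text
time_s: 35.0
eef_pos: [0.6034, 0.1985, 0.057]
eef_rot: [-0.001, -0.002, 1.0, 0.0]
wrist_force: [-6.4, -0.3, 6.2]
opening: 0.149
grasp_force: 60.1
```

```bash
python3 -c "
from f import *
o,M=st();print(o['wrist_force'],o['torque'])
"
```

```text
t 35.0 p [0.6034 0.1985 0.057 ] open 0.14850438346868225 gf 60.070810317993164 q [ 0.13  0.54  1.56  0.    1.03 -1.44]
[[-1.    -0.005 -0.002]
 [-0.005  1.     0.   ]
 [ 0.002  0.    -1.   ]]
[-6.43050141 -0.34261116  6.16454593] [-0.01160127  0.59720824  0.01687836]
```

>>> servo_tool --series "1 -0.002 0 0 0 0 0;1 -0.005 0 0 0 0 0;1 -0.007 0 0 0 0 0;1 -0.007 0 0 0 0 0;1 -0.007 0 0 0 0 0"

```text
time_s: 35.42
eef_pos: [0.6104, 0.1986, 0.057]
eef_rot: [-0.001, -0.002, 1.0, 0.0]
wrist_force: [-4.2, 0.1, 5.0]
opening: 0.149
grasp_force: 60.0
```

```bash
python3 -c "
from f import *
o,M=st()
c=cam('top');P=cloud(c);save(c,'t10.png')
d=cam('side');save(d,'s10.png');Q=cloud(d)
for X in(P,Q):
  m=(X[...,0]>.55)&(X[...,0]<.66)&(X[...,1]>.08)&(X[...,1]<.32)&(X[...,2]>.024)&(X[...,2]<.033)
  for y in np.arange(.09,.31,.02):
    q=X[m&(abs(X[...,1]-y)<.01)]
    if len(q): print(y.round(2),len(q),q[:,0].min().round(4),np.median(q[:,0]).round(4))
a=cv2.resize(c['img'][140:240,170:290],(480,400),interpolation=cv2.INTER_CUBIC); b=cv2.resize(d['img'][200:300,150:230],(320,400),interpolation=cv2.INTER_CUBIC)
cv2.imwrite('pics/c10.png',np.hstack([a,b])[:,:,::-1])
"
```

```text
t 35.4167 p [0.6104 0.1986 0.057 ] open 0.14935299877530936 gf 60.048213601112366 q [ 0.13  0.56  1.55  0.    1.04 -1.45]
[[-1.    -0.005 -0.001]
 [-0.005  1.     0.   ]
 [ 0.001  0.    -1.   ]]
0.09 5 0.6483 0.6488
0.11 8 0.6481 0.6486
0.13 5 0.6492 0.6519
0.15 3 0.6476 0.6493
0.17 9 0.6482 0.6499
0.17 5 0.6487 0.65
0.19 6 0.5884 0.6494
0.21 35 0.5881 0.6168
0.23 6 0.6484 0.6488
0.25 7 0.6483 0.6489
0.27 9 0.6478 0.6491
0.29 8 0.6476 0.649
```

View pics/c10.png

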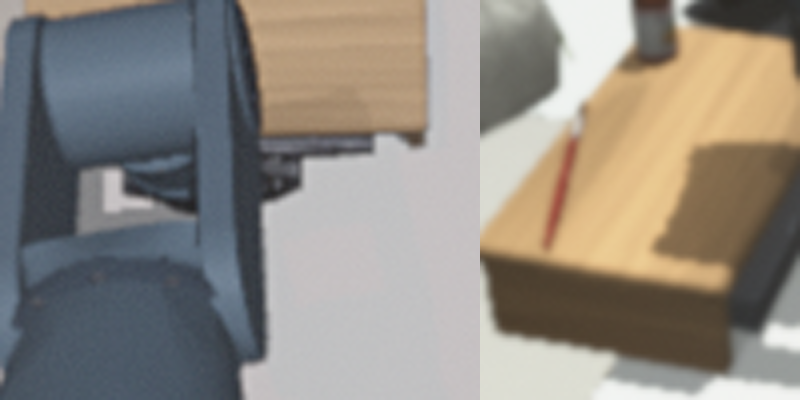

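The picture shows the tray's dark front wall flush along the board's front edge (its face measures x≈0.6485). Release and retreat.

>>> servo_tool --series "0.2 0 0 0 0 0 0;0.2 0 0 0 0 0 0;0.2 0 0 0 0 0 0;0.2 0 0 -0.015 0 0 0;0.2 0 0 -0.04 0 0 0;0.2 0 0 -0.08 0 0 0;0.2 0.02 0 -0.12 0 0 0;0.2 0.06 0 -0.14 0 0 0;0.2 0.1 0 -0.14 0 0 0;0.2 0.14 0 -0.14 0 0 0;0.2 0.18 0 -0.14 0 0 0;0.2 0.2 0 -0.14 0 0 0"

```text
time_s: 36.52
eef_pos: [0.4068, 0.1971, 0.1969]
eef_rot: [-0.001, -0.003, 1.0, -0.0]
wrist_force: [0.5, -0.3, -0.3]
opening: 0.402
grasp_force: 0.0
```

>>> servo_tool --series "0.2 0.02 -0.04 0 0 0 0;0.2 0.02 -0.08 0 0 0 0;0.2 0.02 -0.12 0 0 0 0;0.2 0.02 -0.16 0 0 0 0;0.2 0.02 -0.18 0 0 0 0;0.2 0.02 -0.18 0 0 0 0"

```text
time_s: 37.02
eef_pos: [0.3925, 0.0135, 0.198]
eef_rot: [0.001, 0.0, 1.0, -0.001]
wrist_force: [-0.6, 0.1, -0.1]
opening: 0.398
grasp_force: 0.0
```

```bash
python3 -c "
from f import *
o,M=st()
c=cam('top');P=cloud(c);save(c,'t11.png')
blob(P,(.53,.62,.1,.3),(.042,.06))
blob(P,(.35,.5,-.4,-.25),(.015,.03))
blob(P,(.3,.42,-.5,-.38),(.08,.1))
m=(P[...,0]>.6)&(P[...,0]<.66)&(P[...,2]>.024)&(P[...,2]<.036)
for y in np.arange(.09,.31,.03):
    q=P[m&(abs(P[...,1]-y)<.015)]
    if len(q): print(y.round(2),len(q),np.median(q,0).round(4))
"
```

```text
t 37.0167 p [0.3925 0.0135 0.198 ] open 0.39775396892549264 gf 0.0 q [-0.27 -0.19  2.1  -0.    1.23 -1.84]
[[-1.     0.     0.002]
 [ 0.     1.    -0.002]
 [-0.002 -0.002 -1.   ]]
48 px [226 186   5  12] rect c [602.8 196.6] size [33.5 12.1] ang 0.3 z 0.048
36 px [416 227  13  17] rect c [ 456.4 -369. ] size [57.3 12.7] ang 31.7 z 0.0226
186 px [394 231  12  29] rect c [ 433.1 -307. ] size [84.4 19.6] ang 7.2 z 0.0234
72 px [451 262  10   9] rect c [ 365.8 -442.2] size [24.1 22.1] ang 88.0 z 0.0879
0.09 10 [0.6497 0.0973 0.0296]
0.12 15 [0.6491 0.1197 0.0328]
0.15 14 [0.6492 0.1487 0.033 ]
0.18 20 [0.648  0.1851 0.0316]
0.21 18 [0.6498 0.2091 0.0324]
0.24 15 [0.6486 0.2418 0.0307]
0.27 17 [0.6484 0.2691 0.0327]
0.3 16 [0.6508 0.2981 0.0321]
```

View pics/t11.png

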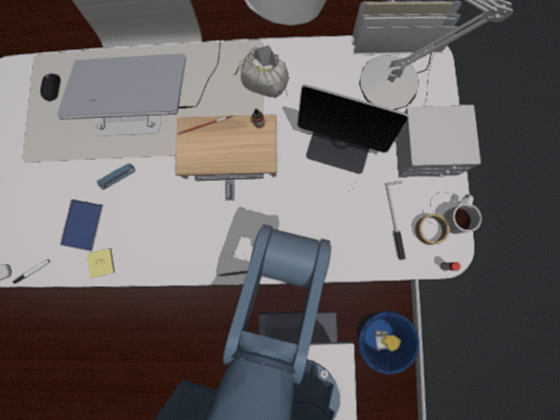

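The tray is straight and flush under the riser (tab at pixel (230,188)). The rod lies flat on the right at (396,225), the glue stick stands at (451,266), and the arm touches nothing.

```bash
python3 -c "
from h import *
print(ctrl.hand_in())"
```

```text
the job is handed in; nothing more can be done
None
```

The job is handed in after 37 s of robot time, but no verdict came back: the earbud case, tape measure and charger lay flat in the tray when last seen, just before the last push under the board. The tray is flush and central under the riser, the rod is flat on the open desk to the right, the glue stick is unmoved, and I found no tea light.

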